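Stopper a paint sample and hold it in the shaker's clamp

TASK

Stopper the amber sample bottle with the green stopper, fully home, where it stands on the bench. Then carry it upright to the shaker, stand it on the platform and ease it squarely back into both faces of the sprung V jaw, and keep pushing steadily with about 10 newtons so that I can do up the clamp screw; finish while still holding it like that. Leave everything else on the bench alone.

Things in the scene. Friction and masses are not known exactly. Their poses are not given: they have to be found in the camera images.
- bottle: Amber sample bottle, loose, round, upright, about 0.32 kg. Origin at the centre of its underside, z up; yaw does not matter. Body 58 mm diameter, straight up to 58 mm height, then a shoulder; neck 34 mm diameter (38 mm at the rim), rim at 84 mm. Bore straight, 25 mm diameter, 22 mm deep. Gripped across the body with the grip point 60 mm high, the stopper (top at 104 mm) fits below the gripper.
- bottle_mouth (a point): Centre of the bottle's rim, 84 mm above its underside; moves with the bottle.
- stopper_home (a point): Point on the bottle's axis 64 mm above its underside; the stopper's origin lies here when the stopper is fully home.
- stopper_green: Green plastic stopper, loose, 26 g, plug down in one of the rack's holes. Origin at the centre of the plug's lower end, z up. Tapered plug 18 mm diameter at the lower end, 23 mm at 20 mm height; above it the ribbed head, 31 mm diameter, 20 to 40 mm height. Fully home, the head's underside rests on the bottle's rim. It slips in and out freely (1 mm clearance all round at the top).
- rack: White stopper rack, fixed, 64 mm (its x) by 158 mm (its y), 36 mm high. Origin at the centre of its underside. Three 26 mm holes on its y axis at y = -52, 0 and +52 mm, a stopper in each with the head's underside on the rack's top, so heads stand 20 mm above the rack and 21 mm apart along y: grip a head across the rack's x.
- shaker: White shaker, fixed, 210 (x) by 230 mm (y); origin at the centre of its underside; x points from its front (panel, clamp screw) to the back (V jaw). Platform 200 by 220 mm, top at z = 100 mm. Clamp screw along x at z = 132 mm, wound back: pad ends at x = -50 mm (26 mm short of a seated bottle), knob at -147 mm, bracket to z = 150 mm. Fingers fit at the bottle's two sides along y.
- backrest (a joint): Travel of the sprung V jaw towards the back (shaker +x): 0 m relaxed, 0.014 m at its stop. Two coil springs push it to the front: it yields from 3.6 N and takes 1.2 N more per mm (4.8 N at 1 mm, 10 N at 5.3 mm, 15 N at 9.5 mm).
- v_jaw: The V jaw, carried by the backrest slide: two black rubber-faced plates, each 24 mm wide, 12 to 68 mm above the platform, facing the front, turned 30 degrees left and right to make an open V. A blue bracket 62 mm high stands 76 mm behind the seat. Origin and axes as point v_seat.
- v_seat (a point): Point that rides with the V jaw, at platform height on the V's middle plane: where the centre of the bottle's underside lies when the bottle stands on the platform and touches both faces. Its x axis (as the shaker's) is the direction to push in (roughly towards the robot). With the jaw relaxed it lies at shaker x = 5, y = 0, z = 100 mm.
- stopper_red: Red stopper in the rack, loose bystander, same head as the green one, thinner plug (19 to 14 mm). Origin at the plug's lower end. Leave it.
- stopper_yellow: Yellow stopper in the rack, loose bystander, same head as the green one, thinner plug (16 to 11 mm). Origin at the plug's lower end. Leave it.
- balance: White bench balance, fixed, 190 by 200 mm, pan 120 mm diameter at 70 mm height; origin at the centre of its underside.
- beaker: Clear beaker on the balance pan, loose bystander, 68 mm diameter, 85 mm high; origin at the centre of its underside, z up. Leave it.
- cup: Pink paint cup, loose bystander, 62 mm diameter at the rim, 75 mm high; origin at the centre of its underside, z up. Leave it.
- hdpe_a: White plastic bottle with screw cap, loose bystander, 72 mm diameter, 170 mm high; origin at the centre of its underside, z up. Leave it.
- hdpe_b: White plastic bottle with screw cap, like the other, loose bystander, 72 mm diameter, 170 mm high; origin at the centre of its underside, z up. Leave it.
- pot: White lidded pot, loose bystander, 86 mm diameter, 88 mm high; origin at the centre of its underside, z up. Leave it.
- spatula: Spatula, loose bystander, lying along its x axis, 190 mm long, black handle. Leave it.

How it is judged:
By the outcome, as a careful person would: the job done as asked, in the order asked, and still so for the second after the job is handed in, while the arm keeps its last pose, push and grip.
It also fails if it takes over 67 s, if anything falls off the work surface, if the arm or the gripper's body presses on something with over 40 N, if the wrist force passes 120 N, or if a joint passes its speed limit or range.

ROBOT

A 6-joint arm with a two-finger parallel gripper is mounted at the origin on the work surface. World frame = base frame: x ahead of the robot, y to its left, z up, the work surface at z = 0. Lengths are in mm, angles in rad, forces in N, time in s.
With the tool pointing down it reaches from about 350 to 975 mm from the base axis. Payload 4.9 kg.
Tool frame: the origin (TCP) lies at the very end of the fingers, on their centre line; the grasp point (between the pads) lies grip_point_offset behind it (grip_point_offset is the distance from the TCP to the grasp point, in mm); z points along the fingers, y is the line along which they close (so a half turn about z gives the same grasp; the last joint's range is limited). The gripper opens to 85 mm and grips with 20 to 120 N. Pads are 22 mm wide; open, the fingers measure 114 mm over their backs; the gripper's body (76 mm by 85 mm) begins 54 mm behind the grasp point. The pads swing forward as they close: fully open they stand 13 mm farther back than shut.
Start: joints at [-1.23, 0.053, 1.613, -0, 1.476, -0.119], TCP at [277.348, -560.071, 231.304] pointing down, gripper open.
Joint ranges: [-3.01, 3.01], [-1.01, 2.22], [0.06, 2.58], [-1.02, 4.17], [0.09, 2.62], [-3.14, 3.14]. Speed limits (rad/s): [2.57, 2.57, 3.14, 3.14, 3.14, 3.14].

INTERFACE

Orientations are given as a unit quaternion [x, y, z, w].
In Python, from bench import get_obs, read_camera, calibration, finish_job, grip_point_offset gives the robot as it stands.
- The arm moves only by the tool apply_moves, never from a script. Its argument "motion" is a list of rows, each an object of numbers: "dx", "dy", "dz": the shift along the world's x, y, z normalised to -1 to 1, where 1 is 40 cm; "spin": the turn about the world's z normalised to -1 to 1, where 1 is 180 degrees; "fingers": the closure in counts, from 0 (fully open) to 255 (shut). A call has 1 to 12 rows; each row shifts and turns the commanded pose from where the row before left it; what a row does not reach is not made up. A row lasts 1/10 s, in which the tool goes at most 50 mm and 8.59 degrees, less where a joint would pass 70% of its speed; a pose out of reach is approached as far as the arm can. A call with a number of a shift or a turn outside -1 to 1 is refused whole. A call with a gripper value outside its range is refused whole. The fingers move at their own pace and stop on an object; "grip_force" is the grip in N (left out, the last holds). Time passes only in rows, so rows that do not move let the fingers close. It gives the time, the measured TCP pose, the force, the opening and the grip force at its end, in the units of the state.
- get_obs(): the state, without advancing time (a new reading comes with each control period).
- read_camera(name): name is "side" or "top" or "wrist"; returns the picture (400x640x3 uint8, red, green, blue); there is no depth.
- calibration(name): a dict with "fx", "fy", "cx", "cy" (pixels), "distortion" ([k1, k2, p1, p2, k3] as OpenCV has them; the pictures are not rectified), "eye" and "orientation" of the camera in the world. Camera axes: x right, y down, z forward; pixel columns grow to the right and rows downward; lengths in mm; the calibration is good to about 2 mm. A picture is of the moment at which its call begins: read the wrist's pose just before it. calibration takes no time and is no camera call; for the wrist camera it gives the pose at the moment of the call.
- finish_job(): hands the job in; it is judged then, once.
The state is a dict: "time": time; "joint_pos": joint angles; "dq": joint speeds; "joint_efforts": joint torques, N m; "position": TCP position; "eef_rot": TCP orientation; "contact_force": force on the tool from outside, world axes, zero at the start; "wrist_torque": the same for the moment, N m; "finger_gap": opening from 0.0 (shut) to 1.0 (fully open); "grip_force": force on a finger pad.
Only numpy, scipy, OpenCV 4.12 (cv2) and the standard library are available. Lean on these libraries where they do the work, as an engineer would, in place of code of your own. Each camera call takes 0.05 s, during which the arm holds its last target. There are 200 camera calls.

## Working session

There is one attempt and no reset: what is moved stays moved. The work goes in short steps, Python scripts to look and compute and a tool call to move; the robot and the scene stay as the last step left them, time stands still between calls to the robot, and variables do not carry over. Pictures are saved under pics/ and viewed, at most 10 in all, crops included, and the job is handed in when it is done.

Besides the shell and the picture viewer there is one more tool, called after ">>>" as name([rows], argument=value, ...), one row to a line, values as JSON. apply_moves: Moves the arm, as the interface text tells. Its arguments: {"type":"object","properties":{"motion":{"type":"array"},"grip_force":{"type":"number"}},"required":["motion"]}

```bash
ls; mkdir -p pics
python3 - <<'E'
from bench import *
import cv2,json
print(get_obs()); print(grip_point_offset)
for n in ("top","side","wrist"):
    c=calibration(n); print(n,c)
    im=read_camera(n); cv2.imwrite(f"pics/{n}0.png",im[:,:,::-1])
E
```

```text
pics
{'time': 0.0, 'joint_pos': array([-1.23000701e+00,  5.33534383e-02,  1.61433860e+00, -3.32195896e-05,
        1.47599487e+00, -1.18977975e-01]), 'dq': array([ 0.00052394,  0.00098521, -0.00014087, -0.00016375,  0.00096956,
        0.00053895]), 'joint_efforts': array([-1.16378660e-04, -3.93680549e+01, -3.70175958e+01, -1.52714742e-04,
        7.12100606e-03, -3.64584992e-06]), 'position': array([ 277.1255297 , -559.48590249,  230.03850189]), 'eef_rot': array([ 9.73692018e-01,  2.27865655e-01, -1.32326475e-04, -1.03886471e-03]), 'contact_force': array([-0.4613861 ,  0.1571487 , -0.13410703]), 'wrist_torque': array([ 0.01416047, -0.04578174,  0.02475438]), 'grip_force': 0.0, 'finger_gap': 1.0002684687247945}
18.700000000000003
top {'fx': 421.11952976286057, 'fy': 421.11952976286057, 'cx': 320.3048989368774, 'cy': 204.01437752225976, 'distortion': array([-0.07150405,  0.        ,  0.        ,  0.        ,  0.        ]), 'eye': array([ 359.6636537 ,   -2.25283821, 1563.73745032]), 'orientation': array([ 0.71356743, -0.6967486 ,  0.04574379, -0.05718758])}
side {'fx': 444.190182653646, 'fy': 444.190182653646, 'cx': 320.5831842169818, 'cy': 202.6269124838022, 'distortion': array([-0.02456392,  0.        ,  0.        ,  0.        ,  0.        ]), 'eye': array([ 136.71055868,  871.18570007, 1193.16905853]), 'orientation': array([-0.22415467,  0.90500674, -0.35015795,  0.09003829])}
wrist {'fx': 277.853725961869, 'fy': 277.853725961869, 'cx': 319.71931994890497, 'cy': 198.71077863624842, 'distortion': array([-0.02869206,  0.        ,  0.        ,  0.        ,  0.        ]), 'eye': array([ 349.59051771, -523.65112923,  372.92198095]), 'orientation': array([ 0.83823186, -0.52094605, -0.08567589,  0.13653647])}
```

View pics/top0.png

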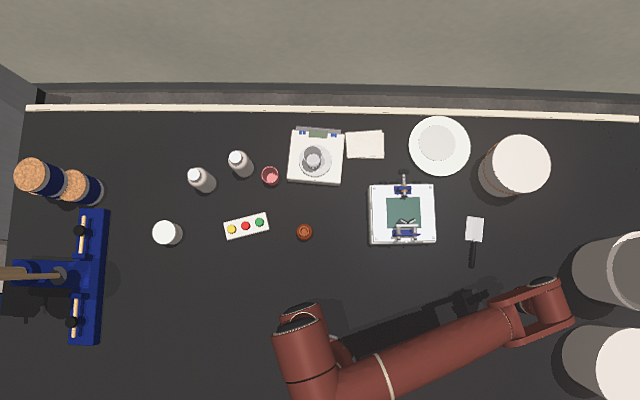

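View pics/side0.png

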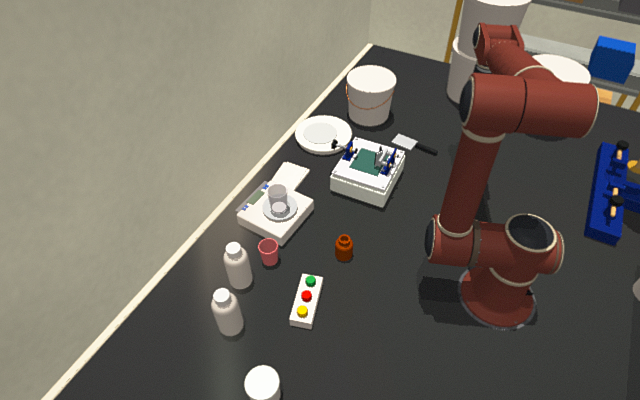

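The top view shows the bottle at (304,232), the green, red and yellow stoppers at (259,223), (246,226) and (232,229), and the shaker at about (402,214). The V jaw is at (405,230) on the robot side and the clamp screw at (403,188) on the far side. The side view agrees: bottle (344,247), green stopper (311,281), shaker (368,170).

```bash
cat > h.py <<'E'
import numpy as np, cv2
from scipy.spatial.transform import Rotation as R
from bench import *
def ray(c,uv):
    K=np.array([[c['fx'],0,c['cx']],[0,c['fy'],c['cy']],[0,0,1]])
    p=cv2.undistortPoints(np.array([[uv]],float),K,c['distortion'])[0,0]
    return np.array(c['eye']),R.from_quat(c['orientation']).apply([p[0],p[1],1])
def onz(c,uv,z):
    e,d=ray(c,uv); return e+d*(z-e[2])/d[2]
def tri(c1,u1,c2,u2):
    e1,d1=ray(c1,u1);e2,d2=ray(c2,u2)
    t=np.linalg.lstsq(np.c_[d1,-d2],e2-e1,rcond=None)[0]
    a=e1+t[0]*d1;b=e2+t[1]*d2
    return (a+b)/2,np.linalg.norm(a-b)
def proj(c,p):
    K=np.array([[c['fx'],0,c['cx']],[0,c['fy'],c['cy']],[0,0,1]])
    r=R.from_quat(c['orientation']).inv(); 
    return cv2.projectPoints(np.array([p],float)-np.array(c['eye']),r.as_rotvec(),np.zeros(3),K,c['distortion'])[0][0,0]
def hsv(im): return cv2.cvtColor(im,cv2.COLOR_RGB2HSV)
def mask(im,h0,h1,s=120,v=60):
    H=hsv(im); 
    return cv2.inRange(H,(h0,s,v),(h1,255,255))
def blobs(m,amin=15):
    n,l,s,c=cv2.connectedComponentsWithStats(m)
    return [(c[i].round(1).tolist(),s[i].tolist()) for i in range(1,n) if s[i,4]>=amin]
E
python3 - <<'E'
from h import *
for n in ("top","side"):
    im=cv2.imread(f"pics/{n}0.png")[:,:,::-1].copy()
    print(n,"green",blobs(mask(im,45,80)),"\n yel",blobs(mask(im,22,34)),"\n red/amber",blobs(mask(im,0,14,150)),"\n blue",blobs(mask(im,105,130)))
    print(" white",[b for b in blobs(cv2.inRange(hsv(im),(0,0,200),(179,50,255)),150)])
w=calibration("wrist"); o=get_obs(); t=R.from_quat(o['eef_rot'])
print("cam in tool",t.inv().apply(w['eye']-o['position']),(t.inv()*R.from_quat(w['orientation'])).as_matrix().round(3))
im=cv2.imread("pics/top0.png"); cv2.imwrite("pics/topz.png",cv2.resize(im[170:255,215:445],None,fx=3.4,fy=3.4,interpolation=cv2.INTER_CUBIC))
E
```

```text
top green [([258.8, 221.9], [255, 219, 8, 7, 40])] 
 yel [([230.7, 228.6], [227, 225, 8, 8, 48])] 
 red/amber [([245.1, 225.4], [241, 222, 9, 8, 58]), ([303.9, 231.5], [297, 224, 15, 16, 187])] 
 blue [([405.7, 188.7], [399, 186, 12, 8, 43]), ([79.0, 275.0], [12, 208, 93, 138, 3567]), ([407.0, 232.9], [400, 230, 20, 6, 68]), ([18.7, 282.5], [10, 280, 21, 6, 81]), ([0.2, 300.5], [0, 294, 2, 16, 19])]
 white [([331.0, 110.1], [26, 104, 613, 18, 3853]), ([439.1, 145.6], [409, 116, 62, 60, 2905]), ([316.3, 156.9], [287, 130, 58, 53, 2014]), ([365.0, 144.0], [345, 130, 39, 28, 989]), ([521.2, 163.1], [492, 135, 59, 58, 2656]), ([236.7, 158.1], [228, 151, 18, 17, 192]), ([195.6, 175.2], [188, 168, 17, 17, 192]), ([381.0, 212.2], [370, 184, 31, 60, 1067]), ([424.9, 210.8], [407, 184, 29, 58, 975]), ([246.0, 225.6], [224, 212, 45, 28, 555]), ([474.3, 228.4], [465, 216, 19, 26, 384]), ([163.4, 231.8], [153, 220, 22, 24, 425]), ([619.9, 365.6], [596, 328, 44, 72, 2719])]
side green [([310.2, 280.6], [306, 276, 9, 10, 78])] 
 yel [([301.8, 310.7], [297, 305, 10, 12, 96])] 
 red/amber [([526.6, 
[... 583 characters left out ...]
10, 16, 34]), ([384.8, 169.7], [381, 165, 7, 9, 34])]
 white [([505.2, 2.0], [478, 0, 53, 6, 239]), ([236.9, 202.2], [42, 43, 331, 357, 4328]), ([564.1, 67.7], [533, 54, 58, 30, 964]), ([371.1, 78.6], [347, 65, 49, 28, 1061]), ([404.1, 141.1], [392, 134, 25, 15, 201]), ([369.8, 146.3], [352, 137, 42, 24, 354]), ([360.3, 174.8], [332, 158, 59, 32, 697]), ([278.9, 200.8], [237, 162, 76, 76, 2172]), ([233.7, 252.3], [224, 242, 22, 22, 265]), ([306.1, 299.3], [290, 274, 33, 50, 689]), ([222.2, 299.2], [212, 288, 24, 24, 326]), ([261.4, 382.3], [245, 365, 34, 35, 940])]
cam in tool [  80.89314398   -0.31103766 -142.68648759] [[-0.001 -0.948 -0.318]
 [ 1.    -0.001 -0.   ]
 [-0.    -0.318  0.948]]
```

View pics/topz.png

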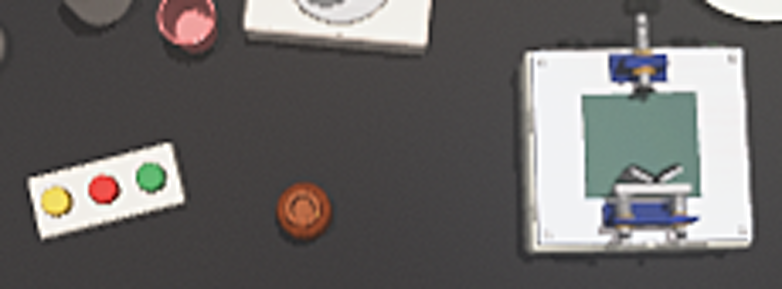

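Run:
```python
from h import *
T=calibration("top");S=calibration("side")
g=onz(T,(258.8,221.9),56);r=onz(T,(245.1,225.4),56);y=onz(T,(230.7,228.6),56)
print("g,r,y",g,r,y,np.linalg.norm(g-r),np.linalg.norm(r-y))
print("side g",onz(S,(310.2,280.6),50),"y",onz(S,(301.8,310.7),50),"tri",tri(T,(258.8,221.9),S,(310.2,280.6)))
d=g-y; print("rack y axis deg",np.degrees(np.arctan2(d[1],d[0])))
# bottle: whole blob outer circle ~ shoulder at z 58; side centroid z~45
print("bottle",onz(T,(303.9,231.5),58),onz(S,(343.5,247.5),45),tri(T,(303.9,231.5),S,(343.5,247.5)))
for z in (84,):
  m=(215+303/3.4-.35,170+209/3.4-.35); print("mouth",m,onz(T,m,z))
# shaker top: close white+teal region
im=cv2.imread("pics/top0.png")[:,:,::-1].copy()
H=hsv(im); m=cv2.inRange(H,(0,0,150),(179,60,255)); m[:,:360]=0;m[:,445:]=0;m[:180]=0;m[255:]=0
m=cv2.morphologyEx(m,cv2.MORPH_OPEN,np.ones((3,3)))
pts=np.argwhere(m)[:,::-1].astype(np.float32)
hull=cv2.convexHull(pts); rect=cv2.minAreaRect(hull); print(rect)
ap=cv2.approxPolyDP(hull,4,True)[:,0]; print(ap.tolist())
P=np.array([onz(T,p,98) for p in cv2.boxPoints(rect)]); print(P.round(1).tolist(),"centre",P.mean(0),[np.linalg.norm(P[i]-P[i-1]).round(1) for i in range(4)])
for i in range(4):
  e=P[i]-P[i-1];print(np.degrees(np.arctan2(e[1],e[0])).round(2))
# slots: blue brackets
print("screw blue",onz(T,(405.7,188.7),150),"jaw blue",onz(T,(407,232.9),162))
for q in ((641,15),(640,88),(640,172),(655,180),(655,192)):
  p=(215+q[0]/3.4-.35,170+q[1]/3.4-.35); print(q,onz(T,p,132).round(1),onz(T,p,165).round(1))
```

```text
g,r,y [510.31053877 245.373275    56.        ] [496.40998509 294.52713281  56.        ] [483.51147766 346.35129124  56.        ] 51.081573297018224 53.40519535348211
side g [510.82351712 247.45205307  50.        ] y [483.56808652 346.6519833   50.        ] tri (array([511.17320708, 246.63631939,  48.55580849]), np.float64(0.24847979434667322))
rack y axis deg -75.13662794955974
bottle [479.46187972  81.24587173  58.        ] [477.79747131  86.53276348  45.        ] (array([480.4002953 ,  82.14876004,  38.37799609]), np.float64(1.2939256269347068))
mouth (303.7676470588235, 231.12058823529412) [478.72009293  80.31094126  84.        ]
((402.03656005859375, 213.4990997314453), (58.54356002807617, 65.29765319824219), 88.60282135009766)
[[435.0, 241.0], [374.0, 243.0], [369.0, 186.0], [432.0, 184.0]]
[[646.3, -145.3, 98.0], [657.4, -377.3, 98.0], [450.2, -379.4, 98.0], [439.7, -152.0, 98.0]] centre [ 548.39978758 -263.51118293   98.        ] [np.float64(206.6), np.float64(232.2), np.float64(207.3), np.float64(227.6)]
1.87
-87.24
-179.4
92.62
screw blue [ 626.27761518 -266.72840993  150.        ] jaw blue [ 474.4024769  -268.21290407  162.        ]
(641, 15) [ 681.2 -261.6  132. ] [ 673.8 -255.7  165. ]
(640, 88) [ 605.5 -260.2  132. ] [ 599.8 -254.3  165. ]
(640, 172) [ 519.9 -260.   132. ] [ 516.2 -254.   165. ]
(655, 180) [ 512.1 -275.   132. ] [ 508.6 -268.8  165. ]
(655, 192) [ 500. -275.  132.] [ 496.8 -268.7  165. ]
```

>>> apply_moves([
  {"dx": 0.015,"dy": 0.05,"spin": 0.025},
  {"dx": 0.03,"dy": 0.1,"spin": 0.025},
  {"dx": 0.03,"dy": 0.1,"spin": 0.025},
  {"dx": 0.03,"dy": 0.1,"spin": 0.025},
  {"dx": 0.03,"dy": 0.1,"spin": 0.025},
  {"dx": 0.03,"dy": 0.1,"spin": 0.025},
  {"dx": 0.03,"dy": 0.1,"spin": 0.025},
  {"dx": 0.03,"dy": 0.1,"spin": 0.025},
  {"dx": 0.03,"dy": 0.1,"spin": 0.025},
  {"dx": 0.03,"dy": 0.1,"spin": 0.025},
  {"dx": 0.03,"dy": 0.1,"spin": 0.025},
  {"dx": 0.03,"dy": 0.1,"spin": 0.025},
])

```text
invalid input at $.motion[0]: expected keys dx, dy, dz, spin, fingers
```

>>> apply_moves([
  {"dx": 0.03,"dy": 0.1,"spin": 0.025},
  {"dx": 0.03,"dy": 0.1,"spin": 0.025},
  {"dx": 0.03,"dy": 0.1,"spin": 0.025},
  {"dx": 0.03,"dy": 0.1,"spin": 0.025},
  {"dx": 0.03,"dy": 0.1,"spin": 0.025},
  {"dx": 0.03,"dy": 0.1,"spin": 0.01},
  {"dx": 0.03,"dy": 0.1,"spin": 0},
  {"dx": 0.02,"dy": 0.05,"spin": 0},
  {"dx": 0,"dy": 0,"spin": 0},
  {"dx": 0,"dy": 0,"spin": 0},
])

```text
invalid input at $.motion[0]: expected keys dx, dy, dz, spin, fingers
```

Run:
```python
from h import *
o=get_obs();print(o['time'],o['position'],np.abs(o['dq']).max()); a=R.from_quat(o['eef_rot']).as_matrix();print("tool y deg",np.degrees(np.arctan2(a[1,1],a[0,1])),a[:,2])
c=calibration("wrist");im=read_camera("wrist");cv2.imwrite("pics/w1.png",im[:,:,::-1])
for n,z,b in (("green",56,blobs(mask(im,45,80),60)),("yel",56,blobs(mask(im,22,34),60)),("red",56,blobs(mask(im,0,14,150),60))):
    for q in b: print(n,q,onz(c,q[0],z).round(1), onz(c,q[0],84).round(1))
```

```text
0.15 [ 277.17440604 -559.65985981  230.37518125] 0.004803274796867754
tool y deg -63.657544273935265 [-5.26613683e-04  1.43742651e-03 -9.99998828e-01]
```

View pics/w1.png

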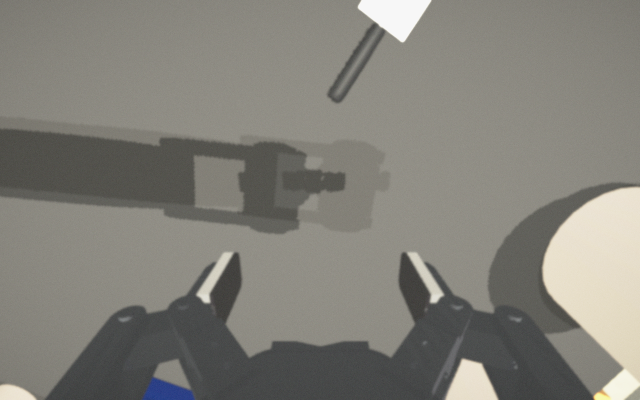

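The move was refused because every row needs all five keys. The wrist view still shows the start pose, with the fingers at about (225,270) and (415,270) and the spatula at (370,60).

>>> apply_moves([
  {"dx": 0.015,"dy": 0.05,"dz": 0,"spin": 0.025,"fingers": 0},
  {"dx": 0.03,"dy": 0.1,"dz": 0,"spin": 0.025,"fingers": 0},
  {"dx": 0.03,"dy": 0.1,"dz": 0,"spin": 0.025,"fingers": 0},
  {"dx": 0.03,"dy": 0.1,"dz": 0,"spin": 0.025,"fingers": 0},
  {"dx": 0.03,"dy": 0.1,"dz": 0,"spin": 0.025,"fingers": 0},
  {"dx": 0.03,"dy": 0.1,"dz": 0,"spin": 0.025,"fingers": 0},
  {"dx": 0.03,"dy": 0.1,"dz": 0,"spin": 0.025,"fingers": 0},
  {"dx": 0.03,"dy": 0.1,"dz": 0,"spin": 0.025,"fingers": 0},
  {"dx": 0.03,"dy": 0.1,"dz": 0,"spin": 0.025,"fingers": 0},
  {"dx": 0.03,"dy": 0.1,"dz": 0,"spin": 0.025,"fingers": 0},
  {"dx": 0.03,"dy": 0.1,"dz": 0,"spin": 0.025,"fingers": 0},
  {"dx": 0.03,"dy": 0.1,"dz": 0,"spin": 0.025,"fingers": 0},
])

```text
time: 1.4
position: [415.4, -98.4, 231.3]
eef_rot: [0.763, 0.646, 0.0, 0.0]
contact_force: [0.9, -0.9, -0.2]
finger_gap: 1.004
grip_force: 0.0
```

>>> apply_moves([
  {"dx": 0.03,"dy": 0.1,"dz": 0,"spin": 0.025,"fingers": 0},
  {"dx": 0.03,"dy": 0.1,"dz": 0,"spin": 0.025,"fingers": 0},
  {"dx": 0.03,"dy": 0.1,"dz": 0,"spin": 0.025,"fingers": 0},
  {"dx": 0.03,"dy": 0.1,"dz": 0,"spin": 0.025,"fingers": 0},
  {"dx": 0.03,"dy": 0.1,"dz": 0,"spin": 0.025,"fingers": 0},
  {"dx": 0.03,"dy": 0.1,"dz": 0,"spin": 0.01,"fingers": 0},
  {"dx": 0.03,"dy": 0.1,"dz": 0,"spin": 0,"fingers": 0},
  {"dx": 0.02,"dy": 0.05,"dz": 0,"spin": 0,"fingers": 0},
  {"dx": 0,"dy": 0,"dz": 0,"spin": 0,"fingers": 0},
  {"dx": 0,"dy": 0,"dz": 0,"spin": 0,"fingers": 0},
])

```text
time: 2.4
position: [507.0, 199.8, 230.9]
eef_rot: [0.611, 0.792, -0.001, -0.0]
contact_force: [0.3, 0.2, -0.9]
finger_gap: 1.003
grip_force: 0.0
```

```bash
cat >> h.py <<'E'
def state():
    o=get_obs(); a=R.from_quat(o['eef_rot']).as_matrix()
    print("t",round(o['time'],2),"pos",o['position'].round(1),"tooly",round(float(np.degrees(np.arctan2(a[1,1],a[0,1]))),2),"z",a[:,2].round(4),"F",o['contact_force'].round(2),"gap",round(o['finger_gap'],3),"grip",round(o['grip_force'],1)); return o
E
python3 - <<'E'
from h import *
state()
c=calibration("wrist");im=read_camera("wrist");cv2.imwrite("pics/w2.png",im[:,:,::-1])
for n,b in (("green",blobs(mask(im,45,80),60)),("yel",blobs(mask(im,22,34),60)),("red",blobs(mask(im,0,14,150),60))):
    for q in b: print(n,q,onz(c,q[0],56).round(1), onz(c,q[0],84).round(1))
E
```

```text
t 2.4 pos [507.  199.8 230.9] tooly 14.69 z [-1.e-03 -7.e-04 -1.e+00] F [ 0.28  0.25 -0.89] gap 1.003 grip 0.0
green ([335.0, 141.1], [323, 129, 25, 26, 491]) [511.4 246.1  56. ] [509.1 249.   84. ]
yel ([334.4, 40.6], [320, 24, 30, 35, 790]) [483.6 343.8  56. ] [483.7 338.1  84. ]
red ([334.8, 93.1], [322, 79, 27, 29, 595]) [497.5 295.1  56. ] [496.4 293.7  84. ]
red ([11.7, 235.6], [0, 188, 31, 84, 1277]) [132.3  23.2  56. ] [163.4  45.7  84. ]
red ([279.0, 254.1], [256, 224, 46, 61, 2161]) [480.1  88.7  56. ] [480.5 105.5  84. ]
```

View pics/w2.png

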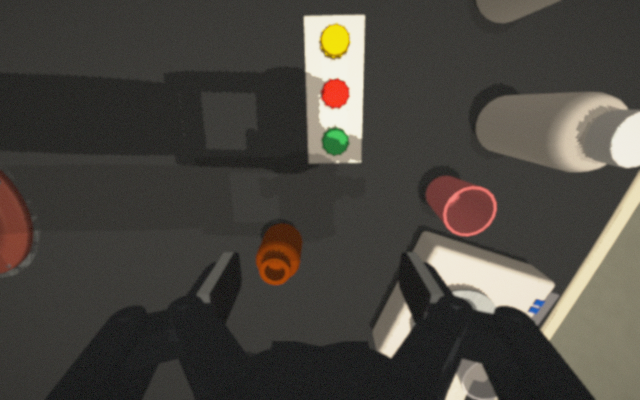

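The wrist view shows the green head at (335,141), red at (335,93), yellow at (334,40) and the bottle mouth at about (274,268). The green position, about (511,246), agrees with the top and side views, and the head spacing is about 51 mm against the 52 mm given. I'm descending on the green stopper.

>>> apply_moves([
  {"dx": 0.01,"dy": 0.1,"dz": -0.02,"spin": 0,"fingers": 0},
  {"dx": 0,"dy": 0.015,"dz": -0.1,"spin": 0,"fingers": 0},
  {"dx": 0,"dy": 0,"dz": -0.1,"spin": 0,"fingers": 0},
  {"dx": 0,"dy": 0,"dz": -0.1,"spin": 0,"fingers": 0},
  {"dx": 0,"dy": 0,"dz": -0.05,"spin": 0,"fingers": 60},
  {"dx": 0,"dy": 0,"dz": 0,"spin": 0,"fingers": 60},
  {"dx": 0,"dy": 0,"dz": 0,"spin": 0,"fingers": 60},
  {"dx": 0,"dy": 0,"dz": 0,"spin": 0,"fingers": 60},
])

```text
time: 3.25
position: [513.0, 245.8, 85.8]
eef_rot: [0.612, 0.791, 0.002, 0.001]
contact_force: [-0.2, 0.4, 0.6]
finger_gap: 0.761
grip_force: 0.0
```

Run:
```python
from h import *
o=state()
c=calibration("wrist");im=read_camera("wrist");cv2.imwrite("pics/w3.png",im[:,:,::-1])
for n,b in (("green",blobs(mask(im,45,80),60)),("yel",blobs(mask(im,22,34),60)),("red",blobs(mask(im,0,14,150),60))):
    for q in b: print(n,q,onz(c,q[0],56).round(1))
# head top centre expected in image if under tcp axis
print(proj(c,[o['position'][0],o['position'][1],56]),proj(c,[511,246,56]))
# mouth in w2 
im=cv2.imread("pics/w2.png")[:,:,::-1].copy(); H=hsv(im)[220:290,250:310]
g=im[220:290,250:310,0]
cv2.imwrite("pics/crop.png",np.hstack([cv2.resize(im[215:295,245:325,::-1],None,fx=5,fy=5,interpolation=cv2.INTER_CUBIC),cv2.resize(cv2.imread("pics/w3.png")[180:380,200:400],(400,400))]))
```

```text
t 3.25 pos [513.  245.8  85.8] tooly 14.59 z [ 0.0038  0.0012 -1.    ] F [-0.18  0.36  0.63] gap 0.761 grip 0.0
green ([319.1, 226.2], [298, 203, 43, 47, 1529]) [510.5 249.6  56. ]
yel ([315.5, 66.3], [289, 37, 54, 60, 2351]) [483.7 345.   56. ]
red ([317.4, 154.6], [294, 130, 48, 50, 1791]) [497.3 296.4  56. ]
red ([262.7, 334.5], [250, 320, 27, 31, 466]) [490.7 147.8  56. ]
red ([210.2, 381.7], [203, 364, 16, 33, 275]) [456.4  84.8  56. ]
[321.26753732 231.96621839] [318.54954937 231.09501839]
```

View pics/crop.png

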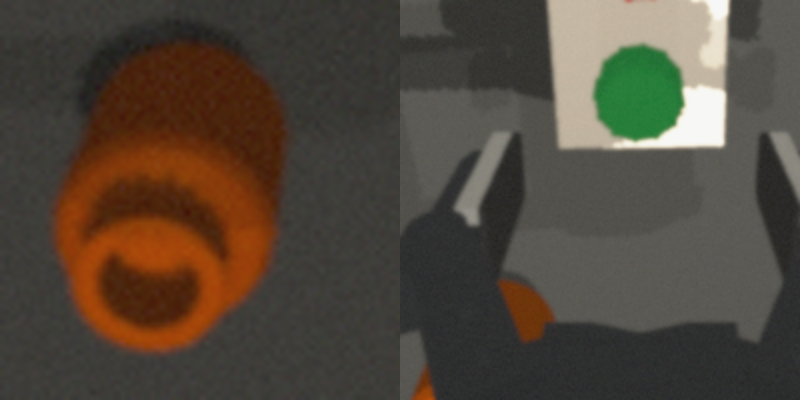

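The wrist crops show the green head centred between the open fingers, at about (319,229) in the picture. In the earlier view the bottle's rim ellipse is centred at about (274.8,271.4). Going down to grip the head.

>>> apply_moves([
  {"dx": -0.004,"dy": 0.003,"dz": -0.05,"spin": 0.002,"fingers": 60},
  {"dx": 0,"dy": 0,"dz": -0.05,"spin": 0,"fingers": 60},
  {"dx": 0,"dy": 0,"dz": -0.017,"spin": 0,"fingers": 60},
  {"dx": 0,"dy": 0,"dz": 0,"spin": 0,"fingers": 60},
  {"dx": 0,"dy": 0,"dz": 0,"spin": 0,"fingers": 60},
], grip_force=30)

```text
time: 3.8
position: [510.7, 247.4, 37.9]
eef_rot: [0.609, 0.793, 0.001, 0.001]
contact_force: [-0.2, -0.1, -0.2]
finger_gap: 0.762
grip_force: 0.0
```

>>> apply_moves([
  {"dx": 0,"dy": 0,"dz": 0,"spin": 0,"fingers": 255},
  {"dx": 0,"dy": 0,"dz": 0,"spin": 0,"fingers": 255},
  {"dx": 0,"dy": 0,"dz": 0,"spin": 0,"fingers": 255},
  {"dx": 0,"dy": 0,"dz": 0,"spin": 0,"fingers": 255},
  {"dx": 0,"dy": 0,"dz": 0,"spin": 0,"fingers": 255},
  {"dx": 0,"dy": 0,"dz": 0,"spin": 0,"fingers": 255},
], grip_force=30)

```text
time: 4.4
position: [510.7, 247.4, 37.7]
eef_rot: [0.609, 0.793, 0.001, 0.001]
contact_force: [0.2, 0.3, 5.8]
finger_gap: 0.347
grip_force: 30.0
```

Run:
```python
from h import *
o=state(); print(grip_point_offset)
```

```text
t 4.4 pos [510.7 247.4  37.7] tooly 15.01 z [ 2.1e-03  6.0e-04 -1.0e+00] F [0.22 0.26 5.85] gap 0.347 grip 30.0
18.700000000000003
```

>>> apply_moves([
  {"dx": 0,"dy": 0,"dz": 0.05,"spin": 0,"fingers": 255},
  {"dx": 0,"dy": 0,"dz": 0.1,"spin": 0,"fingers": 255},
  {"dx": 0,"dy": 0,"dz": 0.1,"spin": 0,"fingers": 255},
  {"dx": -0.01,"dy": -0.05,"dz": 0.05,"spin": 0,"fingers": 255},
  {"dx": -0.02,"dy": -0.1,"dz": 0,"spin": 0,"fingers": 255},
  {"dx": -0.02,"dy": -0.1,"dz": 0,"spin": 0,"fingers": 255},
  {"dx": -0.02,"dy": -0.1,"dz": 0,"spin": 0,"fingers": 255},
  {"dx": -0.01,"dy": -0.05,"dz": 0,"spin": 0,"fingers": 255},
  {"dx": 0,"dy": 0,"dz": 0,"spin": 0,"fingers": 255},
  {"dx": 0,"dy": 0,"dz": 0,"spin": 0,"fingers": 255},
  {"dx": 0,"dy": 0,"dz": 0,"spin": 0,"fingers": 255},
])

```text
time: 5.5
position: [477.7, 87.9, 156.3]
eef_rot: [0.608, 0.794, 0.0, -0.0]
contact_force: [-0.5, -0.4, -0.1]
finger_gap: 0.349
grip_force: 30.9
```

Run:
```python
from h import *
o=state()
c=calibration("wrist");im=read_camera("wrist");cv2.imwrite("pics/w4.png",im[:,:,::-1])
t=R.from_quat(o['eef_rot']); p=o['position']
print("expected mouth px",proj(c,[478.7,80.5,84]),"plug end in px",proj(c,p+t.apply([0,0,21.7])),"headtop",proj(c,p+t.apply([0,0,-18.3])))
print("green",blobs(mask(im,45,80),60))
print("amber",blobs(mask(im,0,14,150),60))
cv2.imwrite("pics/crop2.png",cv2.resize(im[120:320,220:420,::-1],(600,600),interpolation=cv2.INTER_CUBIC))
# mouth from w2 with its camera pose
c2=dict(c); t2=R.from_euler('z',14.69-np.degrees(np.arctan2(*t.as_matrix()[[1,0],1])),degrees=True)
c2['eye']=np.array([507,199.8,230.9])+t2.apply(c['eye']-p); c2['orientation']=(t2*R.from_quat(c['orientation'])).as_quat()
print("mouth w2",onz(c2,(274.8,271.4),84))
```

```text
t 5.5 pos [477.7  87.9 156.3] tooly 15.06 z [-4.e-04  4.e-04 -1.e+00] F [-0.51 -0.4  -0.05] gap 0.349 grip 30.9
expected mouth px [320.00172105 218.1438211 ] plug end in px [321.56917025 237.33840496] headtop [322.06468414 271.98423554]
green [([319.7, 264.8], [292, 230, 56, 68, 2968])]
amber [([321.4, 200.7], [291, 166, 62, 70, 3258])]
mouth w2 [480.49901706  81.20046539  84.        ]
```

View pics/crop2.png

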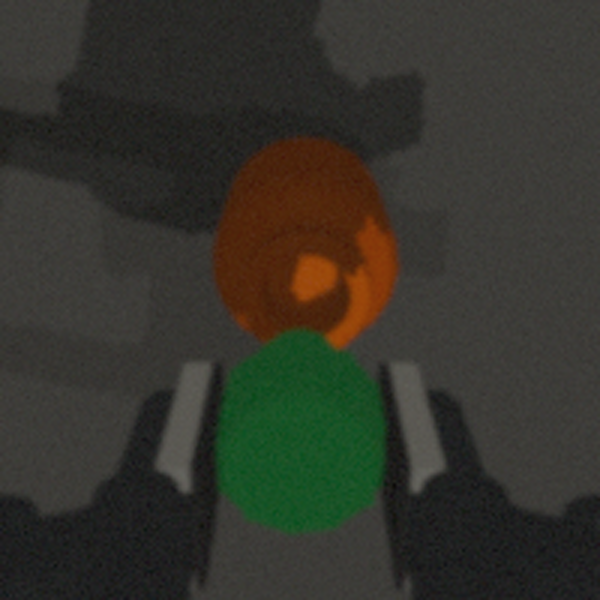

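The crop shows the stopper held squarely at about (320,267) with the bottle just beyond it at (322,201), and the mouth partly hidden. I'll shift so the camera is directly above the bottle and measure its axis from the round outline.

>>> apply_moves([
  {"dx": 0.03,"dy": -0.105,"dz": 0,"spin": 0,"fingers": 255},
  {"dx": 0.03,"dy": -0.105,"dz": 0,"spin": 0,"fingers": 255},
  {"dx": 0,"dy": 0,"dz": 0,"spin": 0,"fingers": 255},
  {"dx": 0,"dy": 0,"dz": 0,"spin": 0,"fingers": 255},
  {"dx": 0,"dy": 0,"dz": 0,"spin": 0,"fingers": 255},
])

```text
time: 6.05
position: [501.6, 4.3, 156.2]
eef_rot: [0.608, 0.794, 0.0, -0.0]
contact_force: [-0.1, 0.1, 0.2]
finger_gap: 0.344
grip_force: 30.9
```

Run:
```python
from h import *
o=state()
c=calibration("wrist");im=read_camera("wrist");cv2.imwrite("pics/w5.png",im[:,:,::-1])
print("eye",c['eye'])
m=mask(im,0,16,120,30); 
for q in blobs(m,300): print(q)
b=max(blobs(m,300),key=lambda q:q[1][4]*(q[1][0]>50))
n,l=cv2.connectedComponents(m); k=l[int(b[0][1])-15:int(b[0][1])+15,int(b[0][0])]
cn=max(cv2.findContours(m,0,1)[0],key=lambda q:cv2.contourArea(q) if q[:,0,0].min()>50 else 0)
(x,y),r=cv2.minEnclosingCircle(cn); e=cv2.fitEllipse(cn); print((x,y),r,e)
for uv in (b[0],(x,y),e[0]): print(onz(c,uv,58).round(1),onz(c,uv,40).round(1))
# ring profile: grey along column and row through the centre
g=im[:,:,0].astype(int); u,v=map(int,e[0]); print(g[v-45:v+46:2,u].tolist()); print(g[v,u-45:u+46:2].tolist())
```

```text
t 6.05 pos [501.6   4.3 156.2] tooly 15.08 z [-6.e-04  5.e-04 -1.e+00] F [-0.07  0.13  0.22] gap 0.344 grip 30.9
eye [479.2700963   83.09849694 299.00310321]
([588.5, 29.1], [532, 0, 108, 60, 5558])
([319.9, 108.3], [285, 72, 70, 74, 3997])
(587.7067260742188, 26.0) 57.506622314453125 ((589.5757446289062, 28.9809627532959), (61.95045852661133, 121.00521850585938), 84.66341400146484)
[667.7 195.4  58. ] [681.8 203.8  40. ]
[666.  197.2  58. ] [679.9 205.7  40. ]
[668.5 195.7  58. ] [682.7 204.2  40. ]
[]
[102, 101, 101, 100, 100, 99, 100, 99, 103, 99, 102, 99, 98, 99, 100, 102, 97, 99, 99, 99, 101, 97, 100, 99, 98, 101, 158, 225, 201, 116, 97, 100, 103, 99, 102, 102, 103, 103, 100, 99, 101, 104, 100, 98, 100, 100]
```

Run:
```python
from h import *
c=calibration("wrist");im=cv2.imread("pics/w5.png")[:,:,::-1].copy()
m=mask(im,0,16,120,30)[60:160,260:380]
cn=max(cv2.findContours(m,0,1)[0],key=cv2.contourArea)+np.array([260,60]); e=cv2.fitEllipse(cn); print(e)
for uv in ((319.9,108.3),e[0]): print(onz(c,uv,58).round(1))
P=np.array([onz(c,q[0],58) for q in cn])[:,:2]; (x,y),r=cv2.minEnclosingCircle(P.astype(np.float32)); print("circle",x,y,r,P.mean(0))
g=im[:,:,0].astype(int); print(g[70:148:2,320].tolist()); print(g[108,283:357:2].tolist())
```

```text
((319.8922424316406, 108.29369354248047), (68.85194396972656, 72.06088256835938), 1.1093734502792358)
[479.8  81.3  58. ]
[479.8  81.3  58. ]
circle 480.0374755859375 80.1224594116211 29.17643928527832 [479.60842462  80.76912455]
[59, 85, 119, 139, 115, 100, 96, 104, 117, 114, 110, 88, 77, 96, 112, 117, 116, 115, 113, 117, 115, 115, 117, 116, 114, 116, 116, 110, 84, 105, 112, 113, 102, 91, 93, 93, 84, 66, 46]
[39, 53, 84, 93, 100, 95, 100, 107, 115, 117, 95, 87, 109, 116, 117, 113, 112, 116, 116, 113, 113, 117, 117, 115, 115, 100, 78, 92, 110, 114, 111, 93, 95, 97, 96, 99, 79]
```

>>> apply_moves([
  {"dx": -0.026,"dy": 0.095,"dz": 0,"spin": 0,"fingers": 255},
  {"dx": -0.0265,"dy": 0.096,"dz": 0,"spin": 0,"fingers": 255},
  {"dx": 0,"dy": 0,"dz": 0,"spin": 0,"fingers": 255},
  {"dx": 0,"dy": 0,"dz": -0.05,"spin": 0,"fingers": 255},
  {"dx": 0,"dy": 0,"dz": -0.05,"spin": 0,"fingers": 255},
  {"dx": 0,"dy": 0,"dz": -0.02,"spin": 0,"fingers": 255},
  {"dx": 0,"dy": 0,"dz": -0.01,"spin": 0,"fingers": 255},
  {"dx": 0,"dy": 0,"dz": -0.01,"spin": 0,"fingers": 255},
  {"dx": 0,"dy": 0,"dz": 0,"spin": 0,"fingers": 255},
  {"dx": 0,"dy": 0,"dz": 0,"spin": 0,"fingers": 255},
])

```text
time: 7.1
position: [481.2, 79.5, 101.2]
eef_rot: [0.609, 0.793, 0.0, 0.0]
contact_force: [-1.0, 0.4, 0.2]
finger_gap: 0.348
grip_force: 30.9
```

>>> apply_moves([
  {"dx": -0.001,"dy": 0.002,"dz": -0.0075,"spin": 0,"fingers": 255},
  {"dx": 0,"dy": 0,"dz": -0.0075,"spin": 0,"fingers": 255},
  {"dx": 0,"dy": 0,"dz": -0.0075,"spin": 0,"fingers": 255},
  {"dx": 0,"dy": 0,"dz": -0.0075,"spin": 0,"fingers": 255},
  {"dx": 0,"dy": 0,"dz": 0,"spin": 0,"fingers": 255},
  {"dx": 0,"dy": 0,"dz": 0,"spin": 0,"fingers": 255},
])

```text
time: 7.7
position: [480.2, 80.4, 88.3]
eef_rot: [0.609, 0.793, -0.0, -0.0]
contact_force: [1.3, 0.9, -0.2]
finger_gap: 0.346
grip_force: 30.9
```

>>> apply_moves([
  {"dx": 0,"dy": 0,"dz": -0.004,"spin": 0,"fingers": 255},
  {"dx": 0,"dy": 0,"dz": -0.004,"spin": 0,"fingers": 255},
  {"dx": 0,"dy": 0,"dz": 0,"spin": 0,"fingers": 255},
  {"dx": 0,"dy": 0,"dz": 0,"spin": 0,"fingers": 255},
])

```text
time: 8.1
position: [480.8, 80.5, 85.9]
eef_rot: [0.609, 0.793, 0.001, 0.0]
contact_force: [-0.6, 1.3, 4.3]
finger_gap: 0.346
grip_force: 31.3
```

>>> apply_moves([
  {"dx": 0,"dy": 0,"dz": -0.0025,"spin": 0,"fingers": 255},
  {"dx": 0,"dy": 0,"dz": 0,"spin": 0,"fingers": 255},
])

```text
time: 8.3
position: [481.1, 80.6, 85.9]
eef_rot: [0.609, 0.793, 0.001, 0.0]
contact_force: [-2.0, 2.1, 8.7]
finger_gap: 0.343
grip_force: 31.7
```

>>> apply_moves([
  {"dx": 0,"dy": 0,"dz": 0,"spin": 0,"fingers": 0},
  {"dx": 0,"dy": 0,"dz": 0,"spin": 0,"fingers": 0},
  {"dx": 0,"dy": 0,"dz": 0,"spin": 0,"fingers": 0},
  {"dx": 0,"dy": 0,"dz": 0,"spin": 0,"fingers": 0},
  {"dx": 0,"dy": 0,"dz": 0,"spin": 0,"fingers": 0},
  {"dx": 0,"dy": 0,"dz": 0.05,"spin": 0,"fingers": 0},
  {"dx": 0,"dy": 0,"dz": 0.1,"spin": 0,"fingers": 0},
  {"dx": 0,"dy": 0,"dz": 0,"spin": 0,"fingers": 0},
  {"dx": 0,"dy": 0,"dz": 0,"spin": 0,"fingers": 0},
])

```text
time: 9.2
position: [481.3, 80.3, 145.6]
eef_rot: [0.609, 0.793, 0.001, 0.001]
contact_force: [0.4, -0.1, -0.3]
finger_gap: 1.003
grip_force: 0.0
```

Run:
```python
from h import *
o=state()
c=calibration("wrist");im=read_camera("wrist");cv2.imwrite("pics/w6.png",im[:,:,::-1])
gb=max(blobs(mask(im,45,80),60),key=lambda q:q[1][4]); print(gb,onz(c,gb[0],104),onz(c,gb[0],94))
x,y,w,h,_=gb[1]; print("top circle centre",onz(c,(x+w/2-.5,y+h-.5-w*.47),104))
print("expected home top px",proj(c,[480.5,80.5,104]))
S=calibration("side");T=calibration("top");s=read_camera("side");t=read_camera("top")
for n,k,cc in (("side",s,S),("top",t,T)):
    print(n,[(q,) for q in blobs(mask(k,45,80),20)],proj(cc,[480,81,94]),proj(cc,[480,81,104]))
a=cv2.resize(im[100:360,220:420,::-1],None,fx=2,fy=2); b=cv2.resize(s[215:280,310:375,::-1],(400,400),interpolation=cv2.INTER_CUBIC)
b=np.pad(b,((0,120),(0,0),(0,0))); cv2.imwrite("pics/chk.png",np.hstack([a,b]))
```

```text
t 9.2 pos [481.3  80.3 145.6] tooly 15.01 z [ 2.9e-03 -1.0e-04 -1.0e+00] F [ 0.38 -0.07 -0.34] gap 1.003 grip 0.0
([319.4, 219.0], [298, 196, 44, 46, 1526]) [478.79644339  84.41173718 104.        ] [479.89653576  80.35033092  94.        ]
top circle centre [479.23047576  83.06080322 104.        ]
expected home top px [320.28572461 224.39237967]
side [(([344.2, 236.6], [339, 232, 11, 11, 90]),)] [344.14635702 236.59697472] [344.25331004 234.61435245]
top [] [303.42973529 230.5175547 ] [303.27412031 230.2786061 ]
```

View pics/chk.png

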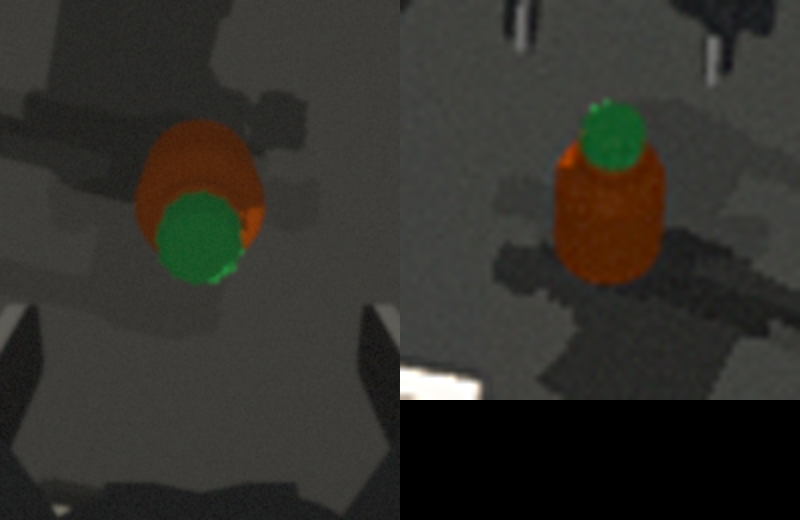

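The stopper is home: the side view puts its head centre at (344.2,236.6), and the expected pixel for fully home is (344.1,236.6). The bottle stands upright. Next I grip the bottle body.

>>> apply_moves([
  {"dx": -0.0025,"dy": 0.001,"dz": -0.05,"spin": 0,"fingers": 0},
  {"dx": 0,"dy": 0,"dz": -0.1,"spin": 0,"fingers": 0},
  {"dx": 0,"dy": 0,"dz": -0.06,"spin": 0,"fingers": 0},
  {"dx": 0,"dy": 0,"dz": -0.04,"spin": 0,"fingers": 0},
  {"dx": 0,"dy": 0,"dz": -0.019,"spin": 0,"fingers": 0},
  {"dx": 0,"dy": 0,"dz": 0,"spin": 0,"fingers": 0},
  {"dx": 0,"dy": 0,"dz": 0,"spin": 0,"fingers": 0},
])

```text
time: 10.05
position: [479.6, 80.7, 37.0]
eef_rot: [0.609, 0.793, 0.0, 0.0]
contact_force: [-0.1, 0.7, 0.6]
finger_gap: 1.002
grip_force: 0.0
```

>>> apply_moves([
  {"dx": 0,"dy": 0,"dz": 0,"spin": 0,"fingers": 255},
  {"dx": 0,"dy": 0,"dz": 0,"spin": 0,"fingers": 255},
  {"dx": 0,"dy": 0,"dz": 0,"spin": 0,"fingers": 255},
  {"dx": 0,"dy": 0,"dz": 0,"spin": 0,"fingers": 255},
  {"dx": 0,"dy": 0,"dz": 0,"spin": 0,"fingers": 255},
  {"dx": 0,"dy": 0,"dz": 0,"spin": 0,"fingers": 255},
], grip_force=50)

```text
time: 10.65
position: [480.7, 80.8, 38.5]
eef_rot: [0.609, 0.793, 0.001, 0.001]
contact_force: [-0.8, 0.3, 5.6]
finger_gap: 0.655
grip_force: 53.2
```

>>> apply_moves([
  {"dx": 0,"dy": 0,"dz": 0.03,"spin": 0,"fingers": 255},
  {"dx": 0,"dy": 0,"dz": 0.08,"spin": 0,"fingers": 255},
  {"dx": 0,"dy": 0,"dz": 0.1,"spin": 0,"fingers": 255},
  {"dx": 0,"dy": 0,"dz": 0.1,"spin": -0.02,"fingers": 255},
  {"dx": -0.003,"dy": -0.05,"dz": 0.08,"spin": -0.04,"fingers": 255},
  {"dx": -0.003,"dy": -0.06,"dz": 0.08,"spin": -0.04,"fingers": 255},
  {"dx": -0.003,"dy": -0.06,"dz": 0.06,"spin": -0.04,"fingers": 255},
  {"dx": -0.003,"dy": -0.06,"dz": 0.025,"spin": -0.04,"fingers": 255},
  {"dx": -0.003,"dy": -0.07,"dz": 0,"spin": -0.04,"fingers": 255},
  {"dx": -0.003,"dy": -0.07,"dz": 0,"spin": -0.04,"fingers": 255},
  {"dx": -0.003,"dy": -0.07,"dz": 0,"spin": -0.04,"fingers": 255},
  {"dx": -0.003,"dy": -0.07,"dz": 0,"spin": -0.04,"fingers": 255},
])

```text
time: 11.85
position: [468.7, -124.0, 258.0]
eef_rot: [0.929, 0.371, -0.001, -0.001]
contact_force: [1.1, 0.0, -4.5]
finger_gap: 0.659
grip_force: 55.1
```

>>> apply_moves([
  {"dx": -0.003,"dy": -0.07,"dz": 0,"spin": -0.04,"fingers": 255},
  {"dx": -0.003,"dy": -0.07,"dz": 0,"spin": -0.04,"fingers": 255},
  {"dx": -0.005,"dy": -0.07,"dz": 0,"spin": -0.04,"fingers": 255},
  {"dx": -0.005,"dy": -0.07,"dz": 0,"spin": -0.04,"fingers": 255},
  {"dx": -0.003,"dy": -0.05,"dz": 0,"spin": -0.04,"fingers": 255},
  {"dx": 0,"dy": -0.02,"dz": 0,"spin": -0.032,"fingers": 255},
  {"dx": 0,"dy": 0,"dz": 0,"spin": 0,"fingers": 255},
  {"dx": 0,"dy": 0,"dz": 0,"spin": 0,"fingers": 255},
  {"dx": 0,"dy": 0,"dz": 0,"spin": 0,"fingers": 255},
])

```text
time: 12.75
position: [462.0, -262.5, 258.4]
eef_rot: [1.0, 0.019, -0.0, -0.0]
contact_force: [0.2, -0.1, -3.9]
finger_gap: 0.654
grip_force: 55.1
```

Run:
```python
from h import *
o=state()
c=calibration("wrist");im=read_camera("wrist");cv2.imwrite("pics/w7.png",im[:,:,::-1])
print(c['eye'])
cv2.imwrite("pics/w7u.png",cv2.resize(im[:,:,::-1],(800,500),interpolation=cv2.INTER_CUBIC))
```

```text
t 12.75 pos [ 462.  -262.5  258.4] tooly -87.83 z [-5.e-04  7.e-04 -1.e+00] F [ 0.23 -0.12 -3.92] gap 0.654 grip 55.1
[ 542.83432279 -259.65851435  401.09590359]
```

View pics/w7u.png

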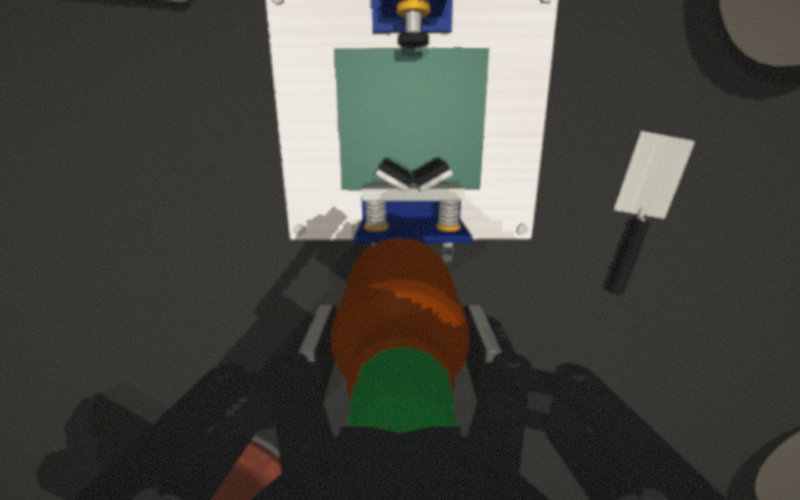

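The wrist view shows the stoppered bottle in the fingers. In the enlarged picture the V jaw plates run from (378,160) and (450,160) to an apex at about (414,187). The clamp pad is at (413,40), and the platform's near corners are at (290,239) and (532,239).

Run:
```python
from h import *
c=calibration("wrist");im=cv2.imread("pics/w7.png")[:,:,::-1].copy()
f=lambda u,v,z:onz(c,(u/1.25-.1,v/1.25-.1),z)[:2].round(1)
H=hsv(im)
m=cv2.inRange(H,(70,40,60),(95,200,255)); b=max(blobs(m,500),key=lambda q:q[1][4]); print("mat",b)
# platform left/right edges per row from white mask
w=cv2.inRange(H,(0,0,150),(179,60,255)); w[:,:200]=0; w[:,460:]=0
L=[];Rr=[]
for v in range(40,165,4):
    x=np.flatnonzero(w[v]); 
    L.append(onz(c,(x.min()-.5,v),100)[:2]); Rr.append(onz(c,(x.max()+.5,v),100)[:2])
for n,A in (("L",L),("R",Rr)):
    A=np.array(A); p=np.polyfit(A[:,0],A[:,1],1); r=A[:,1]-np.polyval(p,A[:,0]); k=abs(r)<1.5; p=np.polyfit(A[k,0],A[k,1],1); print(n,"angle",np.degrees(np.arctan(p[0])).round(2),"y at x=545",np.polyval(p,545).round(1),k.sum(),r.std().round(2))
# mat edges
ml=[];mr=[]
for v in range(45,120,3):
    x=np.flatnonzero(m[v,250:400])+250; ml.append(onz(c,(x.min()-.5,v),100)[:2]); mr.append(onz(c,(x.max()+.5,v),100)[:2])
for n,A in (("mL",ml),("mR",mr)):
    A=np.array(A);p=np.polyfit(A[:,0],A[:,1],1);r=A[:,1]-np.polyval(p,A[:,0]); k=abs(r)<1.5; p=np.polyfit(A[k,0],A[k,1],1); print(n,np.degrees(np.arctan(p[0])).round(2),np.polyval(p,545).round(1),k.sum())
# near platform edge
B=[]
for u in list(range(236,275,3))+list(range(385,423,3)):
    x=np.flatnonzero(w[:200,u]); B.append(onz(c,(u,x.max()+.5),100)[:2])
B=np.array(B);p=np.polyfit(B[:,1],B[:,0],1);r=B[:,0]-np.polyval(p,B[:,1]);k=abs(r)<2;p=np.polyfit(B[k,1],B[k,0],1);print("near edge slope deg",np.degrees(np.arctan(p[0])),"x at y=-263",np.polyval(p,-263),k.sum())
print("plates z168: outer",f(378,160,168),f(450,160,168),"inner",f(412,187,168),f(416,187,168))
print("pad tip",f(413,46,132),"pad centre z142",f(413,40,142))
```

```text
mat ([328.5, 88.7], [268, 37, 122, 114, 11749])
L angle 2.23 y at x=545 -159.0 32 0.34
R angle 2.4 y at x=545 -378.5 32 0.3
mL 2.53 -209.7 25
mR 2.58 -327.9 25
near edge slope deg -1.789013807740892 x at y=-263 452.09319705865687 25
plates z168: outer [ 525.1 -246. ] [ 526.8 -293.1] inner [ 508.3 -269.1] [ 508.4 -271.8]
pad tip [ 600.1 -266.7] pad centre z142 [ 601.5 -266.3]
```

>>> apply_moves([
  {"dx": 0.06,"dy": -0.004,"dz": 0,"spin": 0.001,"fingers": 255},
  {"dx": 0.1,"dy": -0.006,"dz": 0,"spin": 0,"fingers": 255},
  {"dx": 0.06,"dy": -0.004,"dz": 0,"spin": 0,"fingers": 255},
  {"dx": 0.023,"dy": -0.002,"dz": 0,"spin": 0,"fingers": 255},
  {"dx": 0,"dy": 0,"dz": 0,"spin": 0,"fingers": 255},
  {"dx": 0,"dy": 0,"dz": 0,"spin": 0,"fingers": 255},
])

```text
time: 13.4
position: [558.7, -269.3, 258.5]
eef_rot: [1.0, 0.02, -0.001, -0.0]
contact_force: [0.0, -0.1, -4.3]
finger_gap: 0.656
grip_force: 55.1
```

Run:
```python
from h import *
o=state()
c=calibration("wrist");im=read_camera("wrist");cv2.imwrite("pics/w8.png",im[:,:,::-1])
H=hsv(im); a=mask(im,0,16,120,30); print("amber",blobs(a,300)); print("green",blobs(mask(im,45,70),100))
S=calibration("side");s=read_camera("side"); print(blobs(mask(s,45,70),20),blobs(mask(s,0,14,150),100)[:12]); 
p=o['position']; print(proj(S,p+[0,0,-38.5+94]),proj(S,p+[0,0,-38.5+40]))
```

```text
t 13.4 pos [ 558.7 -269.3  258.5] tooly -87.74 z [-1.2e-03  3.0e-04 -1.0e+00] F [ 0.01 -0.13 -4.25] gap 0.656 grip 55.1
amber [([617.8, 65.8], [606, 0, 34, 126, 562]), ([319.5, 246.5], [264, 190, 112, 125, 8561]), ([188.6, 392.7], [169, 383, 40, 17, 437])]
green [([320.2, 313.5], [277, 277, 88, 69, 4501])]
[] [([431.6, 72.0], [360, 31, 146, 85, 4120]), ([547.1, 120.6], [487, 84, 122, 97, 6081]), ([371.7, 129.8], [362, 116, 18, 24, 240]), ([482.1, 217.0], [458, 178, 50, 89, 757]), ([503.4, 276.6], [455, 200, 103, 126, 2788])]
[371.3368806  112.11927609] [370.09838836 125.26019136]
```

>>> apply_moves([
  {"dx": 0,"dy": 0,"dz": -0.06,"spin": 0,"fingers": 255},
  {"dx": 0,"dy": 0,"dz": -0.08,"spin": 0,"fingers": 255},
  {"dx": 0,"dy": 0,"dz": -0.06,"spin": 0,"fingers": 255},
  {"dx": 0,"dy": 0,"dz": -0.04,"spin": 0,"fingers": 255},
  {"dx": 0,"dy": 0,"dz": -0.03,"spin": 0,"fingers": 255},
  {"dx": 0,"dy": 0,"dz": -0.01,"spin": 0,"fingers": 255},
  {"dx": 0,"dy": 0,"dz": 0,"spin": 0,"fingers": 255},
  {"dx": 0,"dy": 0,"dz": 0,"spin": 0,"fingers": 255},
])

```text
time: 14.3
position: [560.1, -270.2, 148.3]
eef_rot: [1.0, 0.019, 0.001, 0.001]
contact_force: [0.6, -0.1, -4.5]
finger_gap: 0.655
grip_force: 55.1
```

>>> apply_moves([
  {"dx": 0,"dy": 0,"dz": -0.005,"spin": 0,"fingers": 255},
  {"dx": 0,"dy": 0,"dz": -0.005,"spin": 0,"fingers": 255},
  {"dx": 0,"dy": 0,"dz": 0,"spin": 0,"fingers": 255},
])

```text
time: 14.6
position: [559.4, -269.6, 142.7]
eef_rot: [1.0, 0.019, -0.0, 0.0]
contact_force: [-1.4, -0.8, -3.9]
finger_gap: 0.658
grip_force: 55.1
```

>>> apply_moves([
  {"dx": 0,"dy": 0,"dz": -0.004,"spin": 0,"fingers": 255},
  {"dx": 0,"dy": 0,"dz": -0.004,"spin": 0,"fingers": 255},
  {"dx": 0,"dy": 0,"dz": 0,"spin": 0,"fingers": 255},
  {"dx": 0,"dy": 0,"dz": 0,"spin": 0,"fingers": 255},
])

```text
time: 15.0
position: [559.3, -269.6, 139.3]
eef_rot: [1.0, 0.019, -0.0, -0.0]
contact_force: [-0.2, -0.1, -4.7]
finger_gap: 0.66
grip_force: 55.1
```

>>> apply_moves([
  {"dx": 0,"dy": 0,"dz": -0.0025,"spin": 0,"fingers": 255},
  {"dx": 0,"dy": 0,"dz": 0,"spin": 0,"fingers": 255},
  {"dx": 0,"dy": 0,"dz": 0,"spin": 0,"fingers": 255},
])

```text
time: 15.3
position: [559.5, -269.7, 138.7]
eef_rot: [1.0, 0.019, 0.0, 0.0]
contact_force: [-0.0, 0.3, -3.9]
finger_gap: 0.655
grip_force: 55.1
```

>>> apply_moves([
  {"dx": 0,"dy": 0,"dz": -0.002,"spin": 0,"fingers": 255},
  {"dx": 0,"dy": 0,"dz": 0,"spin": 0,"fingers": 255},
  {"dx": 0,"dy": 0,"dz": 0,"spin": 0,"fingers": 255},
])

```text
time: 15.6
position: [559.6, -269.7, 138.6]
eef_rot: [1.0, 0.019, 0.0, 0.0]
contact_force: [-1.7, 1.2, 1.8]
finger_gap: 0.655
grip_force: 55.6
```

>>> apply_moves([
  {"dx": 0,"dy": 0,"dz": 0.0008,"spin": 0,"fingers": 255},
  {"dx": -0.005,"dy": -0.0002,"dz": 0,"spin": 0,"fingers": 255},
  {"dx": -0.005,"dy": -0.0002,"dz": 0,"spin": 0,"fingers": 255},
  {"dx": -0.005,"dy": -0.0002,"dz": 0,"spin": 0,"fingers": 255},
  {"dx": -0.005,"dy": -0.0002,"dz": 0,"spin": 0,"fingers": 255},
  {"dx": 0,"dy": 0,"dz": 0,"spin": 0,"fingers": 255},
  {"dx": 0,"dy": 0,"dz": 0,"spin": 0,"fingers": 255},
])

```text
time: 16.3
position: [551.5, -270.3, 138.6]
eef_rot: [1.0, 0.019, 0.0, 0.0]
contact_force: [1.8, 0.5, 2.8]
finger_gap: 0.656
grip_force: 55.7
```

```bash
cat >> h.py <<'E'
def favg(n=6):
    # each camera call lets 0.05 s pass: average the force over n readings
    A=[];P=[];Tq=[]
    for _ in range(n):
        read_camera("top"); o=get_obs(); A.append(o['contact_force']);P.append(o['position']);Tq.append(o['wrist_torque'])
    print("t",round(o['time'],2),"F",np.mean(A,0).round(2),"sd",np.std(A,0).round(2),"P",np.mean(P,0).round(2),"T",np.mean(Tq,0).round(3),"gap",round(o['finger_gap'],3))
E
python3 -c "
from h import *
favg()"
```

```text
t 16.6 F [ 1.2  -0.32  3.99] sd [0.41 0.38 0.82] P [ 551.51 -270.29  138.55] T [-0.173 -0.182  0.02 ] gap 0.655
```

>>> apply_moves([
  {"dx": 0,"dy": 0,"dz": 0.0013,"spin": 0,"fingers": 255},
  {"dx": -0.0025,"dy": -0.0001,"dz": 0,"spin": 0,"fingers": 255},
  {"dx": -0.0025,"dy": -0.0001,"dz": 0,"spin": 0,"fingers": 255},
  {"dx": -0.0025,"dy": -0.0001,"dz": 0,"spin": 0,"fingers": 255},
  {"dx": 0,"dy": 0,"dz": 0,"spin": 0,"fingers": 255},
  {"dx": 0,"dy": 0,"dz": 0,"spin": 0,"fingers": 255},
])

```text
time: 17.2
position: [548.4, -270.0, 138.6]
eef_rot: [1.0, 0.019, 0.0, -0.0]
contact_force: [3.8, 0.9, 3.3]
finger_gap: 0.657
grip_force: 55.8
```

```bash
python3 -c "
from h import *
favg()"
```

```text
t 17.5 F [3.81 0.6  3.44] sd [0.43 0.4  0.39] P [ 548.44 -270.    138.63] T [ 0.004 -0.583  0.037] gap 0.658
```

>>> apply_moves([
  {"dx": 0,"dy": 0,"dz": 0.0015,"spin": 0,"fingers": 255},
  {"dx": -0.0025,"dy": -0.0001,"dz": 0,"spin": 0,"fingers": 255},
  {"dx": -0.0025,"dy": -0.0001,"dz": 0,"spin": 0,"fingers": 255},
  {"dx": 0,"dy": 0,"dz": 0,"spin": 0,"fingers": 255},
  {"dx": 0,"dy": 0,"dz": 0,"spin": 0,"fingers": 255},
])

```text
time: 18.0
position: [546.9, -269.8, 138.7]
eef_rot: [1.0, 0.02, 0.001, -0.0]
contact_force: [5.7, 0.7, 0.4]
finger_gap: 0.658
grip_force: 55.5
```

```bash
python3 -c "
from h import *
favg()"
```

```text
t 18.3 F [6.3  0.66 0.29] sd [0.45 0.21 0.5 ] P [ 546.82 -269.86  138.63] T [-0.013 -1.038  0.066] gap 0.653
```

>>> apply_moves([
  {"dx": -0.002,"dy": -0.0001,"dz": 0,"spin": 0,"fingers": 255},
  {"dx": -0.002,"dy": -0.0001,"dz": 0,"spin": 0,"fingers": 255},
  {"dx": -0.002,"dy": -0.0001,"dz": 0,"spin": 0,"fingers": 255},
  {"dx": 0,"dy": 0,"dz": 0,"spin": 0,"fingers": 255},
  {"dx": 0,"dy": 0,"dz": 0,"spin": 0,"fingers": 255},
  {"dx": 0,"dy": 0,"dz": 0,"spin": 0,"fingers": 255},
])

```text
time: 18.9
position: [544.9, -269.8, 138.6]
eef_rot: [1.0, 0.02, 0.001, -0.0]
contact_force: [7.4, 1.1, -0.5]
finger_gap: 0.658
grip_force: 55.4
```

```bash
python3 -c "
from h import *
favg()"
```

```text
t 19.2 F [ 8.51  0.84 -0.89] sd [0.4  0.23 0.47] P [ 544.95 -269.78  138.66] T [ 0.069 -1.338  0.054] gap 0.657
```

>>> apply_moves([
  {"dx": -0.002,"dy": -0.0001,"dz": 0,"spin": 0,"fingers": 255},
  {"dx": -0.0025,"dy": -0.0001,"dz": 0,"spin": 0,"fingers": 255},
  {"dx": 0,"dy": 0,"dz": -0.0005,"spin": 0,"fingers": 255},
  {"dx": 0,"dy": 0,"dz": 0,"spin": 0,"fingers": 255},
  {"dx": 0,"dy": 0,"dz": 0,"spin": 0,"fingers": 255},
])

```text
time: 19.7
position: [543.5, -269.7, 138.7]
eef_rot: [1.0, 0.02, 0.002, -0.0]
contact_force: [9.6, 1.7, -0.4]
finger_gap: 0.66
grip_force: 55.5
```

Run:
```python
from h import *
favg(8); o=state()
c=calibration("wrist");im=read_camera("wrist");cv2.imwrite("pics/w9.png",im[:,:,::-1])
s=read_camera("side")
cv2.imwrite("pics/end.png",np.hstack([cv2.resize(im[60:360,200:440,::-1],(480,600)),cv2.resize(s[120:200,325:365+4,::-1],(320,600))]))
```

```text
t 20.1 F [ 9.65  1.38 -0.6 ] sd [0.48 0.38 0.48] P [ 543.53 -269.75  138.65] T [ 0.138 -1.491  0.096] gap 0.659
t 20.1 pos [ 543.5 -269.8  138.7] tooly -87.76 z [ 3.6e-03  9.0e-04 -1.0e+00] F [10.12  1.36 -1.3 ] gap 0.659 grip 55.5
```

View pics/end.png

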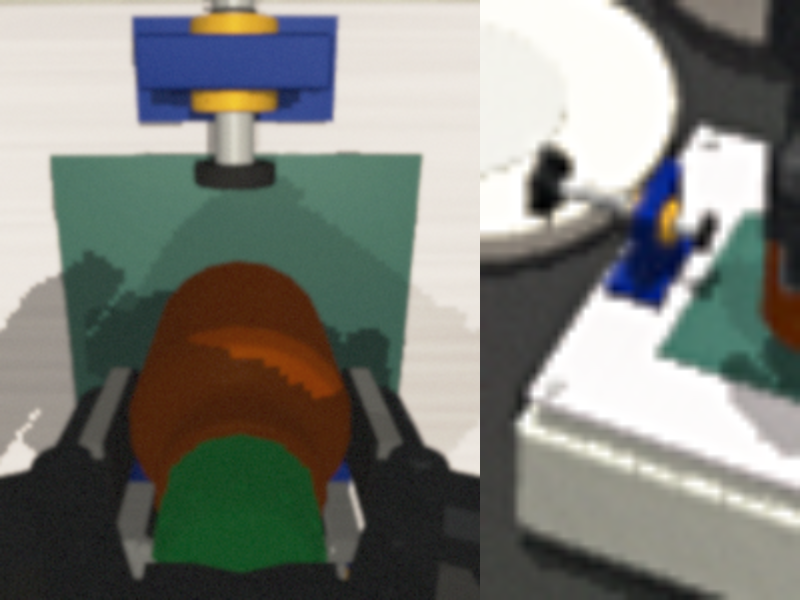

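The wrist view shows the bottle upright in the V, between the fingers at the sides. The clamp pad at (235,175) is well clear in front and the stopper is seated. I'll make a small trim, slightly more push and a little +y to even the load on the two faces.

>>> apply_moves([
  {"dx": -0.0018,"dy": 0.001,"dz": -0.0004,"spin": 0,"fingers": 255},
  {"dx": 0,"dy": 0,"dz": 0,"spin": 0,"fingers": 255},
  {"dx": 0,"dy": 0,"dz": 0,"spin": 0,"fingers": 255},
  {"dx": 0,"dy": 0,"dz": 0,"spin": 0,"fingers": 255},
])

```text
time: 20.6
position: [543.1, -269.6, 138.7]
eef_rot: [1.0, 0.02, 0.002, -0.0]
contact_force: [10.2, 0.1, -0.5]
finger_gap: 0.654
grip_force: 55.4
```

```bash
python3 -c "
from h import *
favg(10)"
```

```text
t 21.1 F [ 9.88  0.97 -0.7 ] sd [0.44 0.7  0.48] P [ 543.13 -269.58  138.67] T [ 0.018 -1.629  0.102] gap 0.659
```

>>> apply_moves([
  {"dx": -0.0012,"dy": 0.0005,"dz": 0,"spin": 0,"fingers": 255},
  {"dx": 0,"dy": 0,"dz": 0,"spin": 0,"fingers": 255},
  {"dx": 0,"dy": 0,"dz": 0,"spin": 0,"fingers": 255},
  {"dx": 0,"dy": 0,"dz": 0,"spin": 0,"fingers": 255},
  {"dx": 0,"dy": 0,"dz": 0,"spin": 0,"fingers": 255},
  {"dx": 0,"dy": 0,"dz": 0,"spin": 0,"fingers": 255},
])

```text
time: 21.7
position: [542.7, -269.4, 138.7]
eef_rot: [1.0, 0.02, 0.002, -0.0]
contact_force: [10.4, 0.8, -0.7]
finger_gap: 0.661
grip_force: 55.4
```

```bash
python3 -c "
from h import *
favg(10);favg(10)
print(finish_job())"
```

```text
t 22.2 F [10.45  0.99 -0.86] sd [0.46 0.63 0.44] P [ 542.72 -269.39  138.67] T [ 0.04  -1.682  0.097] gap 0.656
t 22.7 F [10.63  0.99 -0.79] sd [0.37 0.41 0.45] P [ 542.72 -269.38  138.68] T [ 0.042 -1.681  0.097] gap 0.658
the job is handed in; nothing more can be done
None
```

The bottle is stoppered fully home and standing on the platform, pressed into both faces of the V jaw at a steady 10.5 N or so (wrist reading). I handed the job in at 22.7 s with the arm still holding it there.

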